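# Pin and hold the chain-tensioner jig

## Task

On the chain-tensioner jig, first take the orange-headed stop pin out of the red stand, drop it foot-down all the way into the brass bushing and let go of it. Then push the blue sprung arm by its upright handle back past the pawl's click until it presses against the stop pin, and finish while still holding it there: the pawl only clicks and does not lock, so the arm flies back if released. Leave the black-headed pin, bottle, jar and wrench where they are.

Things in the scene. Friction and masses are not known exactly. Their poses are not given: they have to be found in the camera images.
- jig: Chain-tensioner jig, fixed to the bench: aluminium plate 260 (x) x 210 (y) x 12 mm; origin at the centre of its underside, z up. It carries the arm's pivot at (40, 0), the pawl slider from (85, 0) to (130, 0) and the brass bushing at about (-32, -45) mm.
- pivot (a point): The vertical pivot axis of the sprung arm, 64 mm above the bench, at the middle of a dark hub 60 mm across.
- tensioner (a joint): Angle of the sprung arm about its vertical pivot, rad, counter-clockwise seen from above: 0 at its forward stop, where the spring keeps it. At the handle the spring takes 3 N at 0, 7 N at 0.8. The click is ridden over from 0.2 to 0.6 (2 N more before its crest at 0.4). It meets the seated stop pin at about 0.8 (without the pin it runs to 1.15). Let go, it swings back to 0.
- tension_arm: The blue arm, turning with joint tensioner: bar 18 mm wide, top 64 mm above the bench, 165 mm long from the pivot; origin on the pivot axis at bench level, x along the bar. On its end a black idler wheel 54 mm across (64 to 72 mm above the bench) and, upright in its middle, 150 mm from the pivot, a round blue handle 20 mm thick, top at 125 mm. Push it towards its own +y.
- handle_top (a point): Centre of the top of the blue handle.
- pawl (a joint): Travel of the yellow sprung pawl slider, m: 0 in, about 0.004 at the crest of the click, and back to 0 once past.
- bushing (a point): Centre of the mouth of the hole in the brass bushing (a 40 mm square block on the jig, top 43 mm above the bench). Hole 16 mm wide with a 3 mm chamfer, 31 mm deep, its floor 12 mm above the bench.
- stop_pin: The stop pin, about 80 to 150 g: steel shaft 14 mm thick with a 3 mm chamfered foot, 80 mm long, then an orange round head 22 mm thick and 35 mm high; 115 mm in all. Origin at the centre of its foot, z up along it. It starts upright in one of the stand's two holes, foot 10 mm above the bench, in 35 mm of hole.
- stop_pin_tip (a point): Centre of the stop pin's foot end.
- pin_stand: Red stand, fixed, 50 (x) x 150 (y) x 45 mm, origin under its centre; its two 17 mm holes lie 42 mm either side along its y.
- spare_pin: Same size of pin with a black head, in the other hole of the stand; leave it.
- lube_bottle: Black bottle 48 mm across, 130 mm high, origin under its centre; leave it.
- grease_jar: White jar with yellow lid, 60 mm across, 70 mm high, origin under its centre; leave it.
- wrench: Steel wrench 170 mm long lying on the bench; leave it.
Mind the look-alikes: they are no part of the job. Leave any turquoise look-alike of the stop_pin alone.

How it is judged:
By the outcome, as a careful person would: the job done as asked, in the order asked, and still so for the second after the job is handed in, while the arm keeps its last pose, push and grip.
It also fails if it takes over 61 s, if anything falls off the work surface, if the arm or the gripper's body presses on something with over 40 N, if the wrist force passes 120 N, or if a joint passes its speed limit or range.

## Robot

A 7-joint arm with a two-finger parallel gripper is mounted at the origin on the work surface. World frame = base frame: x ahead of the robot, y to its left, z up, the work surface at z = 0. Lengths are in m, angles in rad, forces in N, time in s.
With the tool pointing down it reaches from about 0.4 to 0.85 m from the base axis. Payload 10.4 kg.
Tool frame: the origin (TCP) lies at the very end of the fingers, on their centre line; the grasp point (between the pads) lies r.tcp_to_grasp behind it (r.tcp_to_grasp is the distance from the TCP to the grasp point, in m); z points along the fingers, y is the line along which they close (so a half turn about z gives the same grasp; the last joint's range is limited). The gripper opens to 87 mm and grips with 3 to 60 N. Pads are 19 mm wide; open, the fingers measure 117 mm over their backs; the gripper's body (75 mm by 190 mm) begins 51 mm behind the grasp point.
Start: joints at [1.185, 0.332, -0.065, 1.46, 0.022, 1.35, -0.088], TCP at [0.222, -0.584, 0.223] pointing down, gripper open.
Joint ranges: [-2.6, 2.6], [-0.5, 2.12], [-1.47, 1.34], [0.16, 2.42], [-1.27, 4.41], [0.06, 2.06], [-2.6, 2.6]. Speed limits (rad/s): [2.22, 2.22, 2.79, 2.79, 3.14, 3.14, 3.14].

## Interface

Orientations are given as a unit quaternion [x, y, z, w].
In Python, from bench import monitor, cams, ticket, r gives the robot as it stands.
- The arm moves only by the shell command python3 -m crank 'ROWS' [OPENING] [FORCE]. ROWS is a JSON object whose one key "steps" holds a list of rows, each a list of 2 entries, a list of its own where there are three numbers: the shift along the world's x, y, z in units of 25 mm (1.0 is 25 mm), then the turn, a rotation vector about the world's x, y, z in units of 5 degrees (1.0 is 5 degrees). In form: {"steps": [[[x, y, z], [ax, ay, az]], ...]}. A call has 1 to 10 rows; each row shifts and turns the commanded pose from where the row before left it; what a row does not reach is not made up. A row lasts 1/12 s, in which the tool goes at most 41.7 mm and 7.16 degrees, less where a joint would pass 70% of its speed; a pose out of reach is approached as far as the arm can. A call is refused whole if a number of a shift passes 1 or a number of a turn 1, either way. A call with a gripper value outside its range is refused whole. OPENING is the finger opening in mm, from 0 to 87, set as the call begins (- or left out, the last holds). The fingers move at their own pace and stop on an object; FORCE is the grip in N (left out, the last holds). Time passes only in rows, so rows that do not move let the fingers close. It gives the time, the measured TCP pose, the force, the opening and the grip force at its end, in the units of the state.
- monitor.read_state(): the state, without advancing time (a new reading comes with each control period).
- cams.camera(name): name is "scene" or "top"; returns a dict with "pixels" (400x640x3 uint8, blue, green, red), "z_map" (400x640 float32, m along the optical axis (not along the pixel's ray), 0 where there is no reading), "vfov" (degrees; the focal length in pixels is half the picture's height over the tangent of half this angle, whatever the lens; pixels are square), "cx", "cy" (the principal point, pixels), "k1" (the pictures are not rectified: a ray, as slopes to the right and down, at radius r is drawn at 1 + k1 r^2 times it, then the intrinsics apply), "T" (4x4, takes a point from camera to world coordinates). Camera axes: x right, y up, looking along -z (the intrinsics and any distortion apply to the point x, -y, -z); pixel columns grow to the right and rows downward; lengths in m; the calibration is good to about 2 mm. A picture is of the moment at which its call begins.
- ticket.close_job(): hands the job in; it is judged then, once.
The state is a dict: "time": time; "joint_positions": joint angles; "joint_vel": joint speeds; "joint_torque": joint torques, N m; "ee_pos": TCP position; "eef_rot": TCP orientation; "ft_force": force on the tool from outside, world axes, zero at the start; "torque": the same for the moment, N m; "width": finger opening in m; "grip_force": force on a finger pad.
Only numpy, scipy, OpenCV 4.12 (cv2) and the standard library are available. Lean on these libraries where they do the work, as an engineer would, in place of code of your own. Each camera call takes 0.05 s, during which the arm holds its last target. There are 200 camera calls.

## Working session

There is one attempt and no reset: what is moved stays moved. The work goes in short steps, Python scripts to look and compute and a shell command to move; the robot and the scene stay as the last step left them, time stands still between calls to the robot, and variables do not carry over. Pictures are saved under pics/ and viewed, at most 10 in all, crops included, and the job is handed in when it is done.

```bash
ls; mkdir -p pics; cat > h.py <<'E'
import numpy as np, cv2
from bench import monitor, cams, ticket, r
def K(c):
    f=200/np.tan(np.radians(c["vfov"])/2); return np.array([[f,0,c["cx"]],[0,f,c["cy"]],[0,0,1.]]), np.array([c["k1"],0,0,0,0.])
def rays(c,uv):
    k,d=K(c); s=cv2.undistortPointsIter(np.float64(uv).reshape(-1,1,2),k,d,None,None,(3,100,1e-10)).reshape(-1,2)
    v=np.c_[s[:,0],-s[:,1],-np.ones(len(s))]
    return c["T"][:3,3], v@c["T"][:3,:3].T
def onz(c,uv,z):
    o,v=rays(c,uv); return o+v*((z-o[2])/v[:,2])[:,None]
def cloud(c,m):
    ys,xs=np.nonzero(m&(c["z_map"]>0)); o,v=rays(c,np.c_[xs,ys]); return o+v*c["z_map"][ys,xs][:,None]
def proj(c,P):
    k,d=K(c); P=np.atleast_2d(P); q=(P-c["T"][:3,3])@c["T"][:3,:3]; q=q*[1,-1,-1]
    return cv2.projectPoints(q,np.zeros(3),np.zeros(3),k,d)[0].reshape(-1,2)
E
python3 - <<'E'
from h import *
for n in("scene","top"):
    c=cams.camera(n); cv2.imwrite(f"pics/{n}1.png",c["pixels"]); print(n,c["vfov"],c["cx"],c["cy"],c["k1"],c["T"].round(3).tolist())
s=monitor.read_state(); print(s, r.tcp_to_grasp)
E
```

```text
pics
scene 55.16351178648708 321.8594715533495 200.04060530218504 0.026906164575868887 [[-0.665, -0.462, 0.587, 1.094], [0.747, -0.385, 0.542, 0.5], [-0.024, 0.799, 0.601, 0.704], [0.0, 0.0, 0.0, 1.0]]
top 46.35190513374607 321.8456054995696 198.0592950777237 -0.02251870153732474 [[-0.004, 0.999, -0.051, 0.445], [-1.0, -0.004, 0.006, -0.036], [0.006, 0.051, 0.999, 1.547], [0.0, 0.0, 0.0, 1.0]]
{'time': 0.1, 'joint_positions': array([ 1.18540732,  0.332809  , -0.06470775,  1.46081984,  0.02158041,
        1.34988906, -0.08847959]), 'joint_vel': array([-0.00123868, -0.00234556,  0.00101049, -0.00182972, -0.00041094,
       -0.00289291, -0.00033772]), 'joint_torque': array([ 1.30756576e-03, -6.24548221e+01,  2.47134443e-02, -3.90721393e+01,
       -6.12518401e-02,  3.65308207e-02,  9.34164609e-05]), 'ee_pos': array([ 0.2216943 , -0.58400992,  0.22185121]), 'eef_rot': array([ 9.83589117e-01,  1.80421922e-01, -1.26808847e-04, -6.02230895e-04]), 'ft_force': array([ 0.14504774, -0.43000904, -0.41857663]), 'torque': array([-0.03290786, -0.00959055,  0.01578811]), 'grip_force': 0.0, 'width': 0.08667978914260005} 0.0187
```

View pics/scene1.png

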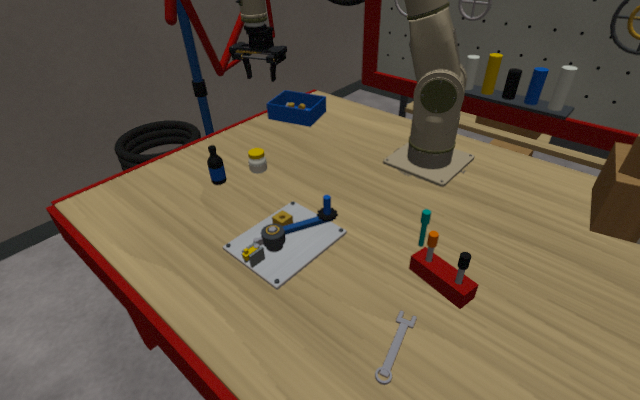

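View pics/top1.png

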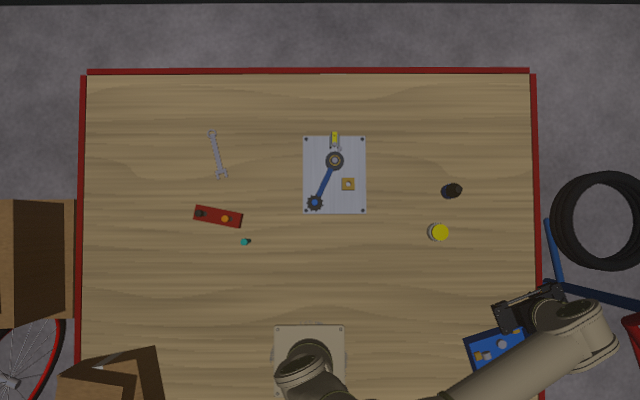

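The scene view shows the jig around (285,240) with its handle at (327,205). The orange pin is at (432,240), the black one at (464,262), and the turquoise decoy stands alone at (425,228). In the top view orange is at (225,218), the bushing at (348,184), the handle wheel at (315,202) and the hub at (335,160).

```bash
cat > loc.py <<'E'
from h import *
def masks(c):
    h=cv2.cvtColor(c["pixels"],cv2.COLOR_BGR2HSV).astype(int); H,S,V=h[...,0],h[...,1],h[...,2]
    return dict(orange=(H>7)&(H<17)&(S>190)&(V>120), red=((H<5)|(H>175))&(S>170)&(V>60), blue=(H>104)&(H<118)&(S>140)&(V>50),
      turq=(H>82)&(H<98)&(S>120), brass=(H>15)&(H<26)&(S>140)&(V>90), plate=(S<45)&(V>120))
if __name__=="__main__":
    np.set_printoptions(precision=4,suppress=True)
    roi=dict(top=dict(orange=(195,195,250,250),red=(185,195,250,240),blue=(300,150,350,215),turq=(235,230,260,250),brass=(335,172,360,195),plate=(295,130,375,220)),
      scene=dict(orange=(415,225,445,265),red=(405,245,480,305),blue=(280,190,345,240),turq=(415,200,435,250),brass=(270,208,297,228),plate=(220,195,350,290)))
    for n in("top","scene"):
        c=cams.camera(n); M=masks(c)
        for k,(a,b,e,f) in roi[n].items():
            m=np.zeros((400,640),bool); m[b:f,a:e]=M[k][b:f,a:e]; ys,xs=np.nonzero(m)
            if not len(xs): print(n,k,"none"); continue
            P=cloud(c,m); P=P[(P[:,2]>-.02)&(P[:,2]<.25)]
            print(n,k,len(xs),"px",xs.mean().round(1),ys.mean().round(1),"box",xs.min(),ys.min(),xs.max(),ys.max(),"med",np.median(P,0),"lo",np.percentile(P,2,0),"hi",np.percentile(P,98,0))
            if k in("red","plate"):
                zt=.045 if k=="red" else .012
                Q=P[abs(P[:,2]-zt)<.006]; rr=cv2.minAreaRect((Q[:,:2]*1000).astype(np.float32)); print("   rect",rr)
            if k in("orange","turq"):
                Q=P[P[:,2]>P[:,2].max()-.006]; print("   top",Q.mean(0),len(Q))
            if k=="blue":
                for lo,hi in((.115,.14),(.08,.115),(.055,.07)):
                    Q=P[(P[:,2]>lo)&(P[:,2]<hi)]; print("   z",lo,len(Q),Q.mean(0) if len(Q) else "")
            if k=="brass":
                Q=P[abs(P[:,2]-.043)<.006]; print("   rect",cv2.minAreaRect((Q[:,:2]*1000).astype(np.float32)),len(Q))
        cv2.imwrite(f"pics/{n}_z.png",cv2.resize(c["pixels"][125:255,185:385],None,fx=4,fy=4,interpolation=cv2.INTER_CUBIC) if n=="top" else cv2.resize(c["pixels"][185:315,215:490],None,fx=2.9,fy=2.9,interpolation=cv2.INTER_CUBIC))
E
python3 loc.py
```

```text
top orange 12 px 223.1 218.3 box 221 215 226 221 med [0.4588 0.2573 0.1252] lo [0.4496 0.2462 0.045 ] hi [0.4692 0.2683 0.1315]
   top [0.4539 0.253  0.1289] 5
top red 514 px 218.1 216.0 box 193 205 240 227 med [0.4659 0.2916 0.0457] lo [0.4338 0.2209 0.039 ] hi [0.4983 0.3606 0.0529]
   rect ((466.4432067871094, 292.2391357421875), (147.6729278564453, 46.28213882446289), 78.2674331665039)
top blue 153 px 322.2 186.0 box 312 168 332 205 med [ 0.5633 -0.0494  0.0672] lo [ 0.5003 -0.075   0.0602] hi [ 0.6137 -0.0152  0.131 ]
   z 0.115 28 [ 0.5054 -0.0221  0.1263]
   z 0.08 0 
   z 0.055 113 [ 0.5725 -0.0531  0.0654]
top turq 35 px 243.8 241.4 box 241 239 247 244 med [0.3879 0.1938 0.1158] lo [0.3794 0.1857 0.101 ] hi [0.3946 0.2021 0.1235]
   top [0.3847 0.1947 0.1235] 3
top brass 105 px 348.0 183.5 box 343 178 353 189 med [ 0.5704 -0.1302  0.0444] lo [ 0.5514 -0.1466  0.0384] hi [ 0.5873 -0.114   0.0514]
   rect ((569.400390625, -130.4507293701172), (32.8787841796875, 36.34837341308594), 89.70928192138672) 96
top plate 3813 px 334.9 174.3 box 303 136 366 213 med [ 0.6035 -0.0926  0.0
[... 782 characters left out ...]

   z 0.055 205 [ 0.5802 -0.0512  0.063 ]
scene turq 205 px 423.9 224.4 box 419 209 430 245 med [0.3967 0.1972 0.0882] lo [0.384  0.1873 0.0115] hi [0.4026 0.2049 0.1159]
   top [0.3932 0.1962 0.114 ] 47
scene brass 129 px 281.4 216.8 box 273 211 291 227 med [ 0.5748 -0.1326  0.0429] lo [ 0.5555 -0.15    0.0312] hi [ 0.6271 -0.0922  0.0642]
   rect ((575.0150756835938, -130.82858276367188), (41.36876678466797, 39.70103454589844), 88.79078674316406) 120
scene plate 3688 px 286.7 244.7 box 223 195 345 286 med [ 0.628  -0.0474  0.0122] lo [ 0.4844 -0.1882  0.0089] hi [0.734  0.0158 0.0442]
   rect ((606.5244140625, -86.85942077636719), (211.41490173339844, 260.3429870605469), 89.77880096435547)
```

View pics/top_z.png

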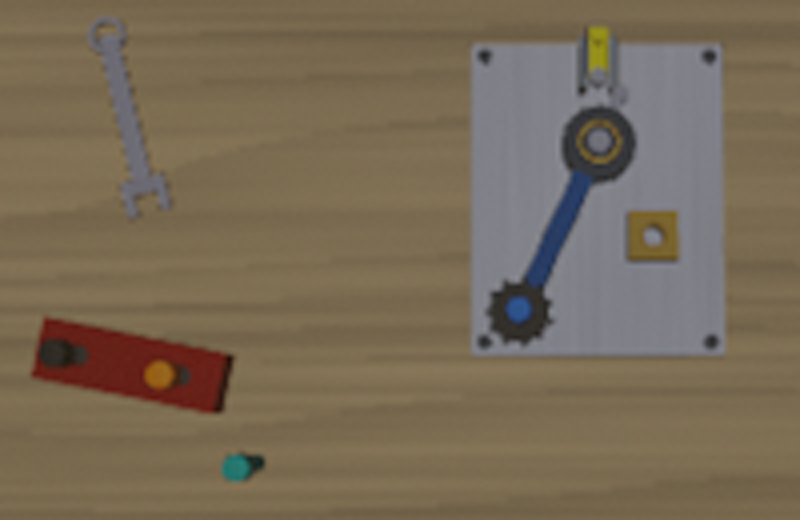

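View pics/scene_z.png

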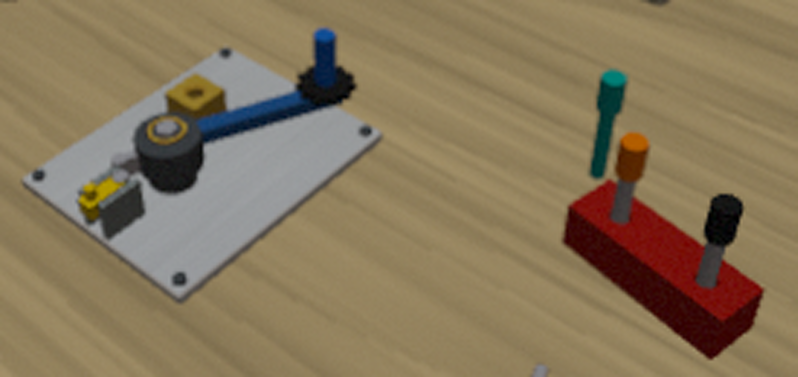

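The crops show the bushing hole at (347.9,183.6) in the top frame, and the orange head's top circle at about (224.6,218.4). The arm is forward at the handle. I'll refine these points with rays from both views.

```bash
python3 - <<'E'
from h import *
np.set_printoptions(precision=4,suppress=True)
t=cams.camera("top"); s=cams.camera("scene")
cr=lambda x,y:(185+(x+.5)/4-.5,125+(y+.5)/4-.5)
cs=lambda x,y:(215+(x+.5)/2.9-.5,185+(y+.5)/2.9-.5)
print("hole",onz(t,[cr(653,236)],.043),onz(s,[cs(196,93)],.043))
print("pinhead",onz(t,[cr(160,375)],.125),onz(s,[cs(634,142)],.125))
print("handle",onz(t,[cr(518,309)],.125),onz(s,[cs(325,35)],.125))
print("pivot",onz(t,[cr(599,140)],.066),onz(s,[cs(168,129)],.066))
print("corner screws",onz(t,[cr(484,56),cr(709,56),cr(484,342),cr(711,342)],.012),onz(s,[cs(39,175),cs(225,53),cs(179,279),cs(365,131)],.012))
E
python3 -m crank '{"steps":[[[1,1,0],[0,0,0]],[[1,1,0],[0,0,0]],[[1,1,0],[0,0,0]],[[1,1,0],[0,0,0]],[[1,1,0],[0,0,0]],[[1,1,0],[0,0,0]],[[1,1,0],[0,0,0]],[[1,1,0],[0,0,0]],[[1,1,0],[0,0,0]],[[0.5,1,0],[0,0,0]]]}' 60 20
```

```text
hole [[ 0.569 -0.13   0.043]] [[ 0.5747 -0.1283  0.043 ]]
pinhead [[0.4576 0.2507 0.125 ]] [[0.4632 0.2511 0.125 ]]
handle [[ 0.5068 -0.0216  0.125 ]] [[ 0.5108 -0.0215  0.125 ]]
pivot [[ 0.644 -0.086  0.066]] [[ 0.6426 -0.0893  0.066 ]]
corner screws [[ 0.7215  0.0071  0.012 ]
 [ 0.721  -0.1794  0.012 ]
 [ 0.4847  0.0076  0.012 ]
 [ 0.484  -0.179   0.012 ]] [[ 0.7222 -0.1821  0.012 ]
 [ 0.4863 -0.1819  0.012 ]
 [ 0.7235  0.0043  0.012 ]
 [ 0.487   0.0049  0.012 ]]
time: 1.13
ee_pos: [0.4618, -0.332, 0.2225]
eef_rot: [0.983, 0.181, 0.0, -0.0]
ft_force: [-0.4, -1.3, -0.9]
width: 0.06
grip_force: 0.0
```

```bash
R='x'; python3 -m crank '{"steps":[[[0,1,0],[0,0,0]],[[0,1,0],[0,0,0]],[[0,1,0],[0,0,0]],[[0,1,0],[0,0,0]],[[0,1,0],[0,0,0]],[[0,1,0],[0,0,0]],[[0,1,0],[0,0,0]],[[0,1,0],[0,0,0]],[[0,1,0],[0,0,0]],[[0,1,0],[0,0,0]]]}'
python3 -m crank '{"steps":[[[0,1,0],[0,0,0]],[[0,1,0],[0,0,0]],[[0,1,0],[0,0,0]],[[0,1,0],[0,0,0]],[[0,1,0],[0,0,0]],[[0,1,0],[0,0,0]],[[0,1,0],[0,0,0]],[[0,1,0],[0,0,0]],[[0,1,0],[0,0,0]],[[0,1,0],[0,0,0]]]}'
python3 -m crank '{"steps":[[[0,1,0],[0,0,0]],[[0,1,0],[0,0,0]],[[0,1,0],[0,0,0]],[[0,0,0],[0,0,0]],[[0,0,0],[0,0,0]],[[0,0,0],[0,0,0]]]}'
python3 -c "
from bench import monitor; s=monitor.read_state(); print(s['ee_pos'],s['eef_rot'],s['joint_positions'])"
```

```text
time: 1.97
ee_pos: [0.4591, -0.0832, 0.2227]
eef_rot: [0.984, 0.18, 0.0, 0.0]
ft_force: [0.3, -0.1, 0.4]
width: 0.0598
grip_force: 0.0
time: 2.8
ee_pos: [0.4592, 0.1668, 0.2227]
eef_rot: [0.984, 0.18, 0.0, 0.0]
ft_force: [0.7, 0.7, 0.6]
width: 0.0597
grip_force: 0.0
time: 3.3
ee_pos: [0.4594, 0.2401, 0.2224]
eef_rot: [0.984, 0.18, -0.0, 0.0]
ft_force: [0.1, -0.6, -0.3]
width: 0.06
grip_force: 0.0
[0.45940402 0.24005188 0.22242176] [ 9.83611132e-01  1.80302701e-01 -1.48186854e-04  2.35595230e-04] [ 0.16112879  0.17260234 -0.80261802  1.70582562  0.1282333   1.31770257
 -1.8745493 ]
```

```bash
python3 -m crank '{"steps":[[[0.04,0.44,0],[0,0,0]],[[0,0,-0.6],[0,0,0]],[[0,0,-0.8],[0,0,0]],[[0,0,-0.8],[0,0,0]],[[0,0,-0.8],[0,0,0]],[[0,0,-0.8],[0,0,0]],[[0,0,-0.8],[0,0,0]],[[0,0,-0.7],[0,0,0]],[[0,0,0],[0,0,0]],[[0,0,0],[0,0,0]]]}'
python3 - <<'E'
from h import *
t=cams.camera("top"); s=cams.camera("scene")
a=cv2.resize(t["pixels"][190:260,190:270],(400,350),interpolation=cv2.INTER_CUBIC);b=cv2.resize(s["pixels"][160:310,390:490],(400,600),interpolation=cv2.INTER_CUBIC)
cv2.imwrite("pics/g.png",np.hstack([np.vstack([a,np.zeros((250,400,3),np.uint8)]),b]))
print(proj(s,monitor.read_state()["ee_pos"]))
E
```

```text
time: 4.13
ee_pos: [0.4603, 0.2504, 0.0899]
eef_rot: [0.984, 0.18, -0.001, 0.0]
ft_force: [0.1, 1.2, 0.1]
width: 0.06
grip_force: 0.0
[[431.67780665 244.26074617]]
```

View pics/g.png

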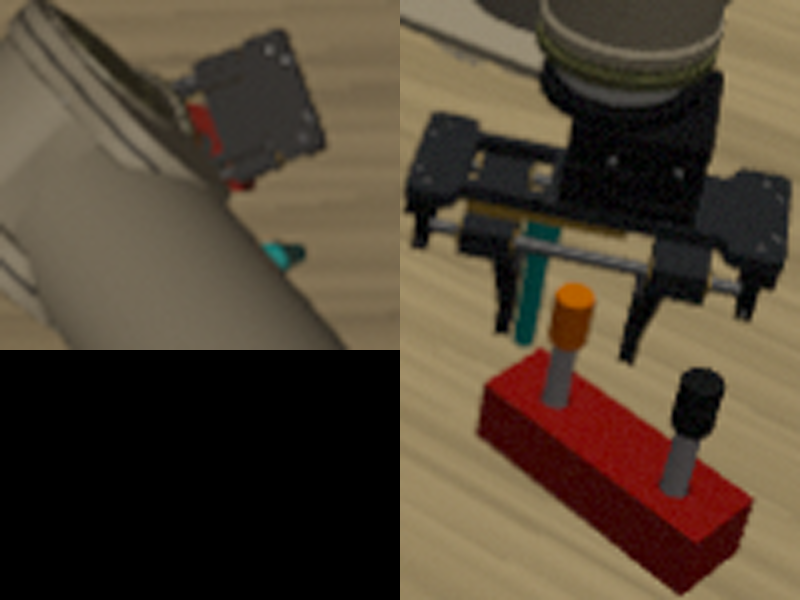

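The open fingers straddle the orange head at (574,315) in the composite, clear of the black and turquoise pins, so I'll close on it and lift.

```bash
python3 -m crank '{"steps":[[[0,0,0],[0,0,0]],[[0,0,0],[0,0,0]],[[0,0,0],[0,0,0]],[[0,0,0],[0,0,0]],[[0,0,0],[0,0,0]],[[0,0,0],[0,0,0]],[[0,0,0],[0,0,0]],[[0,0,0],[0,0,0]]]}' 0 25
python3 -m crank '{"steps":[[[0,0,0.2],[0,0,0]],[[0,0,0.4],[0,0,0]],[[0,0,0.6],[0,0,0]],[[0,0,0.8],[0,0,0]],[[0,0,0.8],[0,0,0]],[[0,0,0.8],[0,0,0]],[[0,0,0.6],[0,0,0]],[[0,0,0.3],[0,0,0]],[[0,0,0],[0,0,0]],[[0,0,0],[0,0,0]]]}'
python3 - <<'E'
from h import *
s=cams.camera("scene")
cv2.imwrite("pics/lift.png",cv2.resize(s["pixels"][130:310,390:490],(400,720)[:2] if 0 else (330,594),interpolation=cv2.INTER_CUBIC))
print(monitor.read_state()["ee_pos"],monitor.read_state()["joint_positions"])
E
```

```text
time: 4.9
ee_pos: [0.4603, 0.2517, 0.0901]
eef_rot: [0.984, 0.18, 0.0, 0.0]
ft_force: [0.8, 0.2, 0.4]
width: 0.0216
grip_force: 25.0
time: 5.73
ee_pos: [0.4603, 0.2515, 0.2025]
eef_rot: [0.984, 0.18, 0.0, 0.0]
ft_force: [-0.3, -0.3, -1.7]
width: 0.0213
grip_force: 25.0
[0.45999986 0.25134041 0.20182962] [ 0.13754065  0.20680395 -0.808747    1.72012156  0.15555605  1.28199525
 -1.91332063]
```

View pics/lift.png

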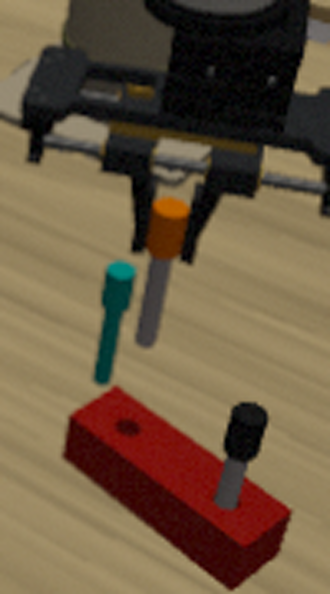

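The orange pin is out of the stand and hangs upright in the fingers (head (168,225), foot (147,342)). Next I'll carry it to the bushing, clear of the handle.

```bash
python3 -m crank '{"steps":[[[0.3,-0.3,0.3],[0,0,0]],[[0.6,-0.7,0.4],[0,0,0]],[[0.6,-0.8,0.3],[0,0,0]],[[0.6,-0.8,0],[0,0,0]],[[0.6,-0.8,0],[0,0,0]],[[0.6,-0.8,0],[0,0,0]],[[0.6,-0.8,0],[0,0,0]],[[0.6,-0.8,0],[0,0,0]],[[0,-0.8,0],[0,0,0]],[[0,-0.8,0],[0,0,0]]]}'
python3 -m crank '{"steps":[[[0,-0.8,0],[0,0,0]],[[0,-0.8,0],[0,0,0]],[[0,-0.8,0],[0,0,0]],[[0,-0.8,0],[0,0,0]],[[0,-0.8,0],[0,0,0]],[[0,-0.8,0],[0,0,0]],[[0,-0.8,0],[0,0,0]],[[0,-0.8,0],[0,0,0]],[[0,-0.6,0],[0,0,0]],[[0,-0.4,0],[0,0,0]]]}'
python3 -m crank '{"steps":[[[0,-0.2,-0.4],[0,0,0]],[[0,0,-0.8],[0,0,0]],[[0,0,-0.8],[0,0,0]],[[0,0,-0.5],[0,0,0]],[[0,0,0],[0,0,0]],[[0,0,0],[0,0,0]]]}'
python3 - <<'E'
from h import *
s=cams.camera("scene")
cv2.imwrite("pics/over.png",cv2.resize(s["pixels"][120:260,220:350],(557,600),interpolation=cv2.INTER_CUBIC))
e=monitor.read_state()["ee_pos"]; print(e)
print(proj(s,[e,[e[0],e[1],e[2]-.08],[.572,-.1295,.043]]))
E
```

```text
time: 6.62
ee_pos: [0.5733, 0.0646, 0.2266]
eef_rot: [0.984, 0.18, -0.001, -0.0]
ft_force: [-0.2, 0.3, -1.4]
width: 0.0211
grip_force: 25.0
time: 7.45
ee_pos: [0.5723, -0.1215, 0.2269]
eef_rot: [0.984, 0.179, -0.001, 0.0]
ft_force: [0.4, 0.0, -1.6]
width: 0.0209
grip_force: 25.0
time: 7.95
ee_pos: [0.5726, -0.1228, 0.1645]
eef_rot: [0.984, 0.181, -0.001, -0.0]
ft_force: [-0.1, -0.9, -0.5]
width: 0.0212
grip_force: 25.0
[ 0.57316985 -0.12292097  0.16558669]
[[279.95783217 179.81046047]
 [282.68595823 204.87915104]
 [282.66923994 216.07991927]]
```

View pics/over.png

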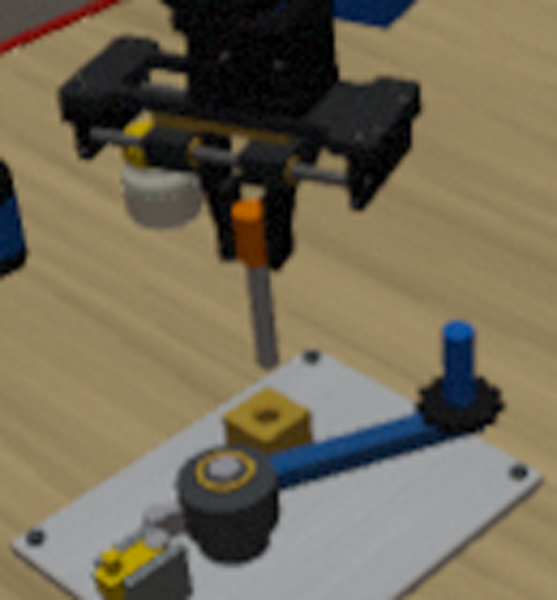

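The pin hangs above the bushing: foot centre at about (266,361) in the crop, hole at (266,414). I'll compare both by rays in this same view.

```bash
python3 - <<'E'
from h import *
np.set_printoptions(precision=4,suppress=True)
s=cams.camera("scene"); e=monitor.read_state()["ee_pos"]
g=lambda x,y:(220+(x+.5)/4.285-.5,120+(y+.5)/4.285-.5)
f=onz(s,[g(266,361)],e[2]-.08)[0]; h=onz(s,[g(266,414)],.043)[0]
print(e,f,h,h-f)
m=cv2.inRange(cv2.cvtColor(s["pixels"],cv2.COLOR_BGR2HSV),(0,0,40),(179,70,255))
for y in range(182,207): print(y,[int(v.max()) for v in s["pixels"][y,274:292]])
E
```

```text
[ 0.5735 -0.1231  0.1661] [ 0.5723 -0.1276  0.0861] [ 0.5742 -0.1311  0.043 ] [ 0.0019 -0.0034 -0.0431]
182 [149, 151, 130, 91, 75, 77, 70, 61, 49, 36, 25, 109, 148, 155, 157, 158, 157, 154]
183 [150, 148, 142, 99, 60, 67, 66, 65, 85, 111, 120, 146, 156, 156, 156, 158, 158, 157]
184 [147, 148, 149, 105, 63, 67, 68, 64, 97, 141, 155, 156, 155, 155, 154, 155, 156, 156]
185 [149, 148, 147, 110, 67, 64, 66, 65, 88, 137, 154, 154, 155, 156, 156, 155, 155, 155]
186 [151, 151, 149, 115, 74, 63, 65, 65, 80, 134, 152, 152, 154, 155, 154, 155, 156, 156]
187 [152, 152, 150, 121, 77, 64, 65, 68, 72, 134, 152, 151, 151, 153, 153, 155, 155, 156]
188 [150, 150, 150, 127, 83, 65, 66, 70, 61, 131, 150, 152, 151, 152, 154, 151, 153, 155]
189 [150, 152, 149, 125, 84, 65, 68, 68, 65, 120, 147, 150, 150, 149, 151, 154, 154, 155]
190 [152, 152, 151, 131, 87, 67, 67, 65, 62, 110, 142, 148, 149, 149, 150, 152, 152, 153]
191 [152, 151, 152, 144, 102, 66, 68, 67, 67, 106, 141, 149, 146, 146, 150, 148, 151, 152]
192 [152, 152, 152, 153, 111, 66, 67, 68, 64, 95, 139, 150, 146, 144, 143, 146, 148, 151]
193 [158,
[... 556 characters left out ...]
139, 96, 68, 68, 69, 65, 115, 146, 151, 150, 153, 154, 156, 156]
200 [148, 147, 146, 146, 141, 99, 67, 70, 68, 62, 107, 147, 155, 152, 152, 151, 153, 153]
201 [146, 148, 148, 147, 146, 104, 68, 68, 69, 62, 96, 146, 157, 156, 155, 153, 146, 132]
202 [146, 147, 146, 148, 145, 107, 68, 69, 66, 67, 94, 142, 157, 157, 158, 155, 132, 87]
203 [149, 149, 148, 146, 145, 112, 73, 67, 68, 64, 89, 139, 155, 152, 157, 157, 127, 82]
204 [149, 149, 150, 148, 146, 119, 80, 66, 66, 66, 92, 136, 152, 151, 155, 160, 142, 111]
205 [145, 148, 151, 150, 150, 136, 112, 95, 89, 105, 125, 146, 153, 153, 157, 156, 156, 149]
206 [148, 144, 145, 147, 150, 151, 142, 132, 124, 139, 144, 155, 157, 158, 158, 158, 158, 160]
```

```bash
python3 -m crank '{"steps":[[[0,-0.2,-0.4],[0,0,0]],[[0,0,-0.5],[0,0,0]],[[0,0,-0.4],[0,0,0]],[[0,0,-0.3],[0,0,0]],[[0,0,-0.2],[0,0,0]],[[0,0,-0.1],[0,0,0]],[[0,0,-0.1],[0,0,0]],[[0,0,0],[0,0,0]]]}'
```

```text
time: 8.72
ee_pos: [0.5727, -0.1285, 0.1148]
eef_rot: [0.984, 0.18, -0.0, 0.0]
ft_force: [-0.3, -0.8, -1.6]
width: 0.0217
grip_force: 25.0
```

```bash
python3 -m crank '{"steps":[[[0,0,-0.15],[0,0,0]],[[0,0,-0.15],[0,0,0]],[[0,0,-0.15],[0,0,0]],[[0,0,-0.15],[0,0,0]],[[0,0,-0.1],[0,0,0]],[[0,0,-0.08],[0,0,0]],[[0,0,-0.05],[0,0,0]],[[0,0,0],[0,0,0]]]}'
```

```text
time: 9.38
ee_pos: [0.5727, -0.1284, 0.094]
eef_rot: [0.984, 0.18, -0.0, 0.0]
ft_force: [0.6, -3.6, -2.8]
width: 0.0216
grip_force: 25.0
```

```bash
python3 -m crank '{"steps":[[[0,-0.04,-0.04],[0,0,0]],[[0,0,-0.04],[0,0,0]],[[0,0,-0.04],[0,0,0]],[[0,0,0],[0,0,0]]]}'
python3 -m crank '{"steps":[[[0,0,0],[0,0,0]],[[0,0,0],[0,0,0]],[[0,0,0],[0,0,0]],[[0,0,0],[0,0,0]],[[0,0,0],[0,0,0]],[[0,0,0],[0,0,0]]]}' 55
python3 -m crank '{"steps":[[[0,0,0.4],[0,0,0]],[[0,0,0.8],[0,0,0]],[[0,0,0.8],[0,0,0]],[[0,0,0.8],[0,0,0]],[[0,0,0.8],[0,0,0]],[[-0.3,0.8,0.4],[0,0,0]],[[-0.5,0.9,0],[0,0,0]],[[-0.5,0.9,0],[0,0,0]],[[-0.5,0.9,0],[0,0,0]],[[-0.5,0.6,0],[0,0,0]]]}'
python3 - <<'E'
from h import *
s=cams.camera("scene")
cv2.imwrite("pics/seat.png",cv2.resize(s["pixels"][120:260,220:350],(557,600),interpolation=cv2.INTER_CUBIC))
q=monitor.read_state(); print(q["ee_pos"],q["joint_positions"])
print(proj(s,[[.5727,-.129,.127],[.5727,-.129,.092]]))
E
```

```text
time: 9.72
ee_pos: [0.5734, -0.1289, 0.092]
eef_rot: [0.984, 0.181, 0.001, 0.0]
ft_force: [-1.1, -1.2, 3.6]
width: 0.0212
grip_force: 25.0
time: 10.22
ee_pos: [0.5728, -0.1293, 0.0912]
eef_rot: [0.984, 0.18, -0.0, -0.0]
ft_force: [0.3, 0.5, -0.1]
width: 0.0515
grip_force: 0.0
time: 11.05
ee_pos: [0.5147, -0.0243, 0.1922]
eef_rot: [0.983, 0.181, 0.0, -0.0]
ft_force: [0.6, 0.3, -0.1]
width: 0.055
grip_force: 0.0
[ 0.51307232 -0.02150067  0.19237119] [ 0.55189447  0.16008472 -0.65085688  1.76545826  0.10135205  1.24979933
 -1.32744689]
[[279.82310184 191.24808717]
 [281.01915641 201.98096688]]
```

View pics/seat.png

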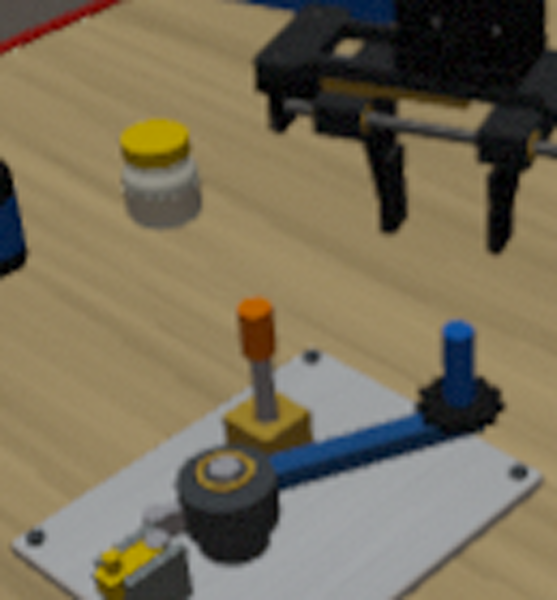

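The pin is seated and standing free: head top at crop (255,305), matching the predicted (279.8,191.2) in the frame for a 12 mm foot height. Now I'll turn the tool to the arm's tangent and go down around the handle.

```bash
python3 -m crank '{"steps":[[[-0.16,0,0],[0,0,-0.9]],[[0,0,0],[0,0,-1]],[[0,0,0],[0,0,-1]],[[0,0,0],[0,0,-1]],[[0,0,0],[0,0,-1]],[[0,0,0],[0,0,-1]],[[0,0,0],[0,0,-1]],[[0,0,0],[0,0,-1]],[[0,0,0],[0,0,-1]],[[0,0,0],[0,0,-0.5]]]}' 55 20
python3 - <<'E'
from h import *
from scipy.spatial.transform import Rotation as R
q=monitor.read_state(); print(q["ee_pos"],q["joint_positions"],R.from_quat(q["eef_rot"]).as_matrix()[:,1])
E
```

```text
time: 11.93
ee_pos: [0.5115, -0.0269, 0.1921]
eef_rot: [0.973, -0.229, 0.0, 0.0]
ft_force: [-0.2, -1.1, -0.0]
width: 0.0553
grip_force: 0.0
[ 0.51150355 -0.02687058  0.19209649] [ 0.49816306  0.14732389 -0.57857847  1.77243195  0.08508972  1.24605035
 -2.13577434] [-4.46077334e-01 -8.94994418e-01 -6.77839295e-05]
```

```bash
python3 -m crank '{"steps":[[[-0.1,0.2,0],[0,0,0]],[[0,0,-0.5],[0,0,0]],[[0,0,-0.8],[0,0,0]],[[0,0,-0.8],[0,0,0]],[[0,0,-0.8],[0,0,0]],[[0,0,-0.7],[0,0,0]],[[0,0,-0.4],[0,0,0]],[[0,0,-0.3],[0,0,0]],[[0,0,0],[0,0,0]]]}'
python3 -m crank '{"steps":[[[0,0,0],[0,0,0]],[[0,0,0],[0,0,0]],[[0,0,0],[0,0,0]],[[0,0,0],[0,0,0]],[[0,0,0],[0,0,0]],[[0,0,0],[0,0,0]],[[0,0,0],[0,0,0]],[[0,0,0],[0,0,0]]]}' 0 30
```

```text
time: 12.68
ee_pos: [0.5083, -0.0216, 0.083]
eef_rot: [0.974, -0.226, -0.001, 0.0]
ft_force: [0.0, -0.0, 0.4]
width: 0.0552
grip_force: 0.0
time: 13.35
ee_pos: [0.5092, -0.0213, 0.0841]
eef_rot: [0.974, -0.227, 0.0, -0.0]
ft_force: [1.2, 2.3, 1.2]
width: 0.0189
grip_force: 30.0
```

```bash
python3 - <<'E'
import numpy as np
c=np.array([.6435,-.0875]);v=np.array([.509,-.0215])-c;a0=np.arctan2(v[1],v[0]);R=np.hypot(*v);print(R,np.degrees(a0))
a=a0+np.radians(np.arange(0,57,4));p=c+R*np.c_[np.cos(a),np.sin(a)];print((np.diff(p,axis=0)/.025).round(2).tolist());print(p[-4:])
E
```

```text
0.149820726203019 153.86252132975542
[[-0.17, -0.38], [-0.14, -0.39], [-0.12, -0.4], [-0.09, -0.41], [-0.06, -0.41], [-0.03, -0.42], [-0.0, -0.42], [0.03, -0.42], [0.06, -0.41], [0.09, -0.41], [0.11, -0.4], [0.14, -0.39], [0.17, -0.38], [0.2, -0.37]]
[[ 0.50090134 -0.13345512]
 [ 0.50445437 -0.14329036]
 [ 0.50868482 -0.15285379]
 [ 0.51357207 -0.16209882]]
```

```bash
python3 -m crank '{"steps":[[[-0.17,-0.38,0],[0,0,0.8]],[[-0.14,-0.39,0],[0,0,0.8]],[[-0.12,-0.4,0],[0,0,0.8]],[[-0.09,-0.41,0],[0,0,0.8]],[[-0.06,-0.41,0],[0,0,0.8]],[[0,0,0],[0,0,0]]]}'
python3 -m crank '{"steps":[[[-0.03,-0.42,0],[0,0,0.8]],[[0,-0.42,0],[0,0,0.8]],[[0.03,-0.42,0],[0,0,0.8]],[[0.06,-0.41,0],[0,0,0.8]],[[0,0,0],[0,0,0]]]}'
```

```text
time: 13.85
ee_pos: [0.4957, -0.0726, 0.0841]
eef_rot: [0.999, -0.053, 0.002, -0.0]
ft_force: [6.4, 2.6, -4.4]
width: 0.0191
grip_force: 30.0
time: 14.27
ee_pos: [0.498, -0.1137, 0.0841]
eef_rot: [0.996, 0.087, 0.002, -0.001]
ft_force: [8.2, 6.5, -4.6]
width: 0.0192
grip_force: 30.0
```

```bash
python3 -m crank '{"steps":[[[0.1,-0.2,0],[0,0,0.4]],[[0.06,-0.2,0],[0,0,0.4]],[[0.06,-0.2,0],[0,0,0.4]],[[0,0,0],[0,0,0]],[[0,0,0],[0,0,0]]]}'
python3 -m crank '{"steps":[[[0.05,-0.13,0],[0,0,0.25]],[[0,0,0],[0,0,0]],[[0,0,0],[0,0,0]]]}'
```

```text
time: 14.68
ee_pos: [0.5014, -0.1275, 0.084]
eef_rot: [0.991, 0.137, 0.0, -0.0]
ft_force: [-2.0, 4.2, 4.9]
width: 0.0193
grip_force: 30.0
time: 14.93
ee_pos: [0.5024, -0.1307, 0.084]
eef_rot: [0.989, 0.148, -0.0, -0.0]
ft_force: [-3.3, 4.6, 6.2]
width: 0.0194
grip_force: 30.0
```

```bash
for i in 1; do python3 -m crank '{"steps":[[[0.04,-0.12,0],[0,0,0.25]],[[0,0,0],[0,0,0]],[[0,0,0],[0,0,0]]]}'; python3 -m crank '{"steps":[[[0.04,-0.12,0],[0,0,0.25]],[[0,0,0],[0,0,0]],[[0,0,0],[0,0,0]]]}'; done
```

```text
time: 15.18
ee_pos: [0.5034, -0.1337, 0.084]
eef_rot: [0.987, 0.158, -0.0, -0.0]
ft_force: [-2.1, 4.9, 6.1]
width: 0.019
grip_force: 30.0
time: 15.43
ee_pos: [0.5044, -0.1367, 0.084]
eef_rot: [0.986, 0.169, -0.0, -0.0]
ft_force: [-2.1, 4.4, 6.4]
width: 0.0194
grip_force: 30.0
```

```bash
python3 -m crank '{"steps":[[[0.04,-0.12,0],[0,0,0.25]],[[0,0,0],[0,0,0]],[[0,0,0],[0,0,0]]]}'; python3 -m crank '{"steps":[[[0.04,-0.08,0],[0,0,0.15]],[[0,0,0],[0,0,0]],[[0,0,0],[0,0,0]]]}'
```

```text
time: 15.68
ee_pos: [0.5056, -0.1397, 0.084]
eef_rot: [0.984, 0.18, 0.0, -0.0]
ft_force: [-1.7, 5.0, 5.4]
width: 0.0194
grip_force: 30.0
time: 15.93
ee_pos: [0.5062, -0.1414, 0.084]
eef_rot: [0.982, 0.186, -0.0, -0.001]
ft_force: [-3.8, 6.5, 7.5]
width: 0.0192
grip_force: 30.0
```

```bash
python3 -m crank '{"steps":[[[0.03,-0.08,0],[0,0,0.1]],[[0,0,0],[0,0,0]],[[0,0,0],[0,0,0]]]}'; python3 - <<'E'
from h import *
s=cams.camera("scene")
cv2.imwrite("pics/push.png",cv2.resize(s["pixels"][120:260,220:350],(557,600),interpolation=cv2.INTER_CUBIC))
E
```

```text
time: 16.18
ee_pos: [0.5066, -0.1423, 0.084]
eef_rot: [0.982, 0.191, -0.001, -0.001]
ft_force: [-6.8, 10.1, 11.4]
width: 0.0191
grip_force: 30.0
```

View pics/push.png

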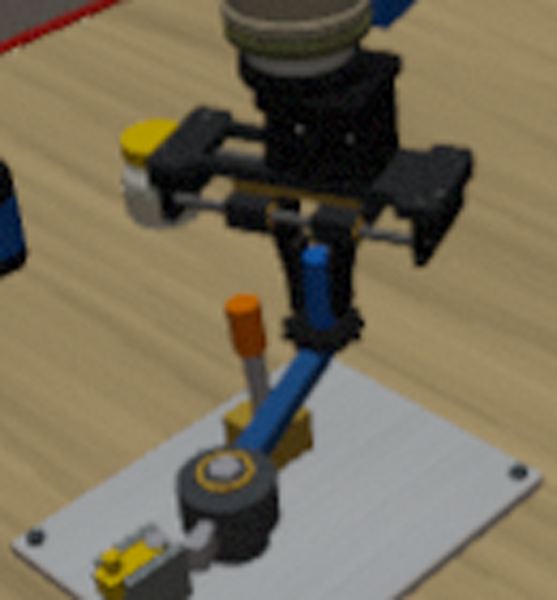

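The bar now rests against the pin shaft (255,375), which stays seated and leans only within its clearance. The tangential load has risen to about 12 N, against 7 N from the spring. I'll press a little more and check that it holds.

```bash
python3 -m crank '{"steps":[[[0.02,-0.05,0],[0,0,0]],[[0,0,0],[0,0,0]],[[0,0,0],[0,0,0]],[[0,0,0],[0,0,0]],[[0,0,0],[0,0,0]],[[0,0,0],[0,0,0]],[[0,0,0],[0,0,0]],[[0,0,0],[0,0,0]]]}'; python3 -m crank '{"steps":[[[0,0,0],[0,0,0]],[[0,0,0],[0,0,0]],[[0,0,0],[0,0,0]],[[0,0,0],[0,0,0]],[[0,0,0],[0,0,0]],[[0,0,0],[0,0,0]]]}'
```

```text
time: 16.9
ee_pos: [0.5068, -0.1427, 0.084]
eef_rot: [0.982, 0.191, -0.001, -0.002]
ft_force: [-9.3, 12.4, 12.6]
width: 0.0192
grip_force: 30.0
time: 17.4
ee_pos: [0.5068, -0.1427, 0.084]
eef_rot: [0.982, 0.191, -0.001, -0.002]
ft_force: [-8.8, 12.3, 12.3]
width: 0.0193
grip_force: 30.0
```

Steady, with about 14.5 N tangential and the arm stopped on the pin. Handing in.

```bash
python3 -c "
from bench import ticket; print(ticket.close_job())"
```

```text
the job is handed in; nothing more can be done
None
```

I handed the job in at about 17.5 s of the 61 s allowed: the orange stop pin is seated in the bushing and released, and the arm is past the click and held against it with about 14 N at the handle. The black-headed pin, bottle, jar, wrench and turquoise look-alike were not touched, and the hand-in gave no verdict.

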